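# Right the mixing cup and hold the probe rod in its guide

## Task

On the pharmacy bench, turn the pivoted steel mixing cup over by its crank, from mouth-down to fully mouth-up. Then take the probe rod from its holder, lower it upright through the centre of the guide ring above the cup until its tip is about 12 mm above the inside floor of the cup, never letting the rod touch the ring, the stand or the cup. Finish while still holding the rod there, still and centred, and leave the jars and the mortar where they are.

Things in the scene. Friction and masses are not known exactly. Their poses are not given: they have to be found in the camera images.
- stand: Fixed stand, its origin on the bench under the axis of the guide ring, z up. White base plate 170 x 125 x 10 mm (x from -70 to +100 mm). Two aluminium cheeks (at y = +-46 mm, 70 mm high) carry the cup on a horizontal axle along the stand's y axis, 58 mm above the bench, straight under the ring's centre. An aluminium column at x = +78 mm carries an arm and the guide ring, top at 122 mm. The stand's yaw varies.
- guide (a point): Centre of the top face of the guide ring, 122 mm above the bench, axis vertical. Steel ring, 49 mm outside, bore 26 mm, 10 mm thick (its underside 112 mm above the bench).
- cup (a joint): Angle of the cup about its axle (rad): 0 = mouth straight down, 3.14 = mouth straight up (both are hard stops). It starts between 0 and 0.35. Friction keeps it where it is left; turning takes about 1 to 2 N at the crank handle. As it grows, the crank goes from the stand's -x side, up over the top, down to the +x side.
- crank_grip (a point): Middle of the crank's handle: a black round bar 14 mm in diameter, parallel to the stand's y axis, from y = -61 to -116 mm (this point at y = -92 mm), 55 mm from the axle. At joint angle a it is at stand x = -55 cos(a) mm, height 58 + 55 sin(a) mm. A flat steel crank arm joins it to the axle at y = -60 mm.
- cup_floor (a point): Centre of the inside floor of the steel cup (60 mm high outside, mouth 64 mm outside, 58 mm inside, 48 mm inside at the floor, floor 5 mm thick). With the cup mouth-up this point is 33 mm above the bench, 89 mm below the top of the guide ring; the rim is then 88 mm above the bench.
- holder: White block 75 x 75 x 45 mm fixed on the bench, origin at the centre of its underside; in its middle a blind upright hole of 12 mm, 40 mm deep, in which the rod stands.
- rod: Loose probe rod, about 0.12 kg, standing upright in the holder. Origin at the centre of the tip (lower end), z axis along the rod to the handle. Steel stem 10 mm in diameter, 130 mm long, then a round grey handle 24 mm in diameter from 130 to 190 mm above the tip, with a 6 mm dark button on top.
- rod_grip (a point): Middle of the rod's handle, on its axis, 160 mm above the tip.
- mortar: Bystander: white ceramic bowl, 84 mm across, 50 mm high; origin at its underside.
- amber_bottle: Bystander: amber glass jar, 64 mm across, 115 mm high; origin at its underside.
- white_jar: Bystander: low white plastic jar, 52 mm across, 55 mm high; origin at its underside.
Things that resemble listed ones, but are neither listed nor needed, are in the scene too. Leave any red look-alike of the stand alone. What is shaped like the holder but purple is not meant.

How it is judged:
By the outcome, as a careful person would: the job done as asked, in the order asked, and still so for the second after the job is handed in, while the arm keeps its last pose, push and grip.
It also fails if it takes over 72 s, if anything falls off the work surface, if the arm or the gripper's body presses on something with over 40 N, if the wrist force passes 120 N, or if a joint passes its speed limit or range.

## Robot

A 7-joint arm with a two-finger parallel gripper is mounted at the origin on the work surface. World frame = base frame: x ahead of the robot, y to its left, z up, the work surface at z = 0. Lengths are in m, angles in degrees, forces in N, time in s.
With the tool pointing down it reaches from about 0.4 to 0.85 m from the base axis. Payload 6.9 kg.
Tool frame: the origin (TCP) lies on the centre line of the jaws, within the pads' length; the fingertips stand 17 mm ahead of it and the grasp point (between the pads) lies 2 mm behind it (tip_reach is the z of the fingertips in the tool frame, in m); z points along the fingers, y is the line along which they close (so a half turn about z gives the same grasp; the last joint's range is limited). The gripper opens to 85 mm and grips with 20 to 120 N. Pads are 22 mm wide; open, the fingers measure 114 mm over their backs; the gripper's body (76 mm by 85 mm) begins 54 mm behind the grasp point. The pads swing forward as they close: fully open they stand 13 mm farther back than shut.
Start: joints at [-69.929, 29.078, -13.613, 85.955, 7.202, 65.827, -8.869], TCP at [0.151, 0.606, 0.248] pointing down, gripper open.
Joint ranges: [-176.47, 176.47], [-13.61, 117.27], [-81.72, 77.17], [0.22, 143.17], [-87.28, 267.28], [10, 112.55], [-165.47, 165.47]. Speed limits (degrees/s): [136.94, 136.94, 180, 180, 180, 180, 180].

## Interface

Orientations are given as a 3x3 rotation matrix whose columns are the frame's x, y, z axes.
In Python, from bench import * gives the robot as it stands.
- The arm moves only by the shell command python3 -m pendant 'ROWS' [OPENING] [FORCE]. ROWS is JSON, one flat list of numbers, 6 for each row, row after row: the shift along the tool's x, y, z normalised to -1 to 1, where 1 is 0.25 m, then the turn, a rotation vector about the tool's x, y, z normalised to -1 to 1, where 1 is 90 degrees. In form: [x, y, z, wx, wy, wz, x, y, z, wx, wy, wz, ...]. A call has exactly 8 rows; each row is the pose to reach, as a shift and turn from the pose commanded when the call began, along the tool's axes at that moment; what a row does not reach only later rows make up. A row lasts 1/10 s, in which the tool goes at most 50 mm and 8.59 degrees, less where a joint would pass 70% of its speed; a pose out of reach is approached as far as the arm can. A call with a number of a shift or a turn outside -1 to 1 is refused whole. A call with a gripper value outside its range is refused whole. OPENING is the finger opening in mm, from 0 to 85.4, set as the call begins (- or left out, the last holds). The fingers move at their own pace and stop on an object; FORCE is the grip in N (left out, the last holds). Time passes only in rows, so rows that repeat a pose let the fingers close, or fill a call up. It gives the time, the measured TCP pose, the force, the opening and the grip force at its end, in the units of the state.
- get_state(): the state, without advancing time (a new reading comes with each control period).
- camera(name): name is "side" or "top"; returns a dict with "frame" (384x512x3 uint8, blue, green, red), "z_map" (384x512 float32, m along the optical axis (not along the pixel's ray), 0 where there is no reading), "mtx" (3x3 intrinsics, pixels), "position" and "attitude" of the camera in the world. Camera axes: x right, y down, z forward; pixel columns grow to the right and rows downward; lengths in m; the calibration is good to about 2 mm. A picture is of the moment at which its call begins.
- hand_in(): hands the job in; it is judged then, once.
Trained networks look in a picture, given as the dict that the camera call returned (one of the last four; its "shot" number tells which), for a name from the list of things; names that differ only in an ending like _2 or _b are one class to them, and where a whole thing is asked for, a point or a joint stands for the part that bears it (a point fixed in the world has none). Each returns a list of dicts, best first, with "confidence" (0 to 1); they miss things now and then, are a little off and sometimes report something else, mostly with a low value. They report only what shows in the picture. A call takes as long as a camera call. They do not tell look-alikes from the thing itself.
- recognise(target, picture): "position" ([x, y, z] in m, in world coordinates, good to about 4 mm: the middle of the surface that is visible of it).
The state is a dict: "time": time; "joint_positions": joint angles; "dq": joint speeds; "joint_efforts": joint torques, N m; "tool_pos": TCP position; "eef_rot": TCP orientation; "force": force on the tool from outside, world axes, zero at the start; "torque": the same for the moment, N m; "finger_gap": finger opening in m; "finger_force": force on a finger pad.
Only numpy, scipy, OpenCV 4.12 (cv2) and the standard library are available. Lean on these libraries where they do the work, as an engineer would, in place of code of your own. Each camera call takes 0.05 s, during which the arm holds its last target. There are 200 camera calls.

## Working session

There is one attempt and no reset: what is moved stays moved. The work goes in short steps, Python scripts to look and compute and a shell command to move; the robot and the scene stay as the last step left them, time stands still between calls to the robot, and variables do not carry over. Pictures are saved under pics/ and viewed, at most 10 in all, crops included, and the job is handed in when it is done.

```bash
mkdir -p pics; ls; cat > h.py <<'E'
from bench import *
import numpy as np, cv2
def w(c,u,v,z=None):
    z=c["z_map"][int(v),int(u)] if z is None else z
    K=np.array(c["mtx"]);p=np.linalg.inv(K)@[u,v,1]*z
    return np.array(c["attitude"])@p+np.array(c["position"])
def cloud(c):
    Z=c["z_map"];v,u=np.mgrid[:Z.shape[0],:Z.shape[1]]
    K=np.array(c["mtx"]);P=np.stack([u,v,np.ones_like(u)],-1)@np.linalg.inv(K).T*Z[...,None]
    return P@np.array(c["attitude"]).T+np.array(c["position"])
def px(c,p):
    q=np.array(c["attitude"]).T@(np.array(p)-c["position"]);q=np.array(c["mtx"])@q
    return (q[:2]/q[2]).round(0)
E
python3 - <<'E'
from h import *
for n in ["top","side"]:
    c=camera(n); cv2.imwrite(f"pics/{n}0.png",c["frame"]); print(n,np.round(c["position"],3))
    for t in ["stand","cup","crank_grip","holder","rod","mortar","amber_bottle","white_jar"]:
        for d in recognise(t,c)[:3]: print(t,np.round(d["position"],3),round(d["confidence"],2),px(c,d["position"]))
s=get_state();print(s)
E
```

```text
pics
top [ 0.452 -0.004  1.359]
stand [ 0.57  -0.148  0.013] 0.82 [296. 191.]
stand [0.36  0.042 0.011] 0.66 [234. 260.]
cup [0.339 0.017 0.065] 0.77 [242. 269.]
cup [ 0.545 -0.156  0.07 ] 0.68 [301. 198.]
crank_grip [0.343 0.018 0.064] 0.79 [241. 268.]
crank_grip [ 0.545 -0.153  0.074] 0.65 [300. 198.]
holder [0.645 0.176 0.043] 0.91 [189. 166.]
holder [0.514 0.17  0.049] 0.89 [190. 209.]
rod [0.516 0.177 0.196] 0.55 [181. 206.]
mortar [ 0.786 -0.003  0.031] 0.94 [249. 121.]
mortar [ 0.544 -0.154  0.078] 0.41 [300. 198.]
amber_bottle [0.601 0.35  0.114] 0.65 [124. 177.]
white_jar [ 0.583 -0.424  0.056] 0.62 [390. 186.]
side [0.32  0.622 0.886]
stand [ 0.57  -0.138  0.025] 0.94 [276. 186.]
stand [0.356 0.062 0.008] 0.84 [328. 264.]
cup [0.337 0.063 0.067] 0.9 [338. 254.]
cup [ 0.552 -0.134  0.073] 0.75 [282. 177.]
crank_grip [ 0.555 -0.132  0.074] 0.96 [281. 177.]
crank_grip [0.335 0.065 0.066] 0.85 [338. 255.]
holder [0.645 0.196 0.047] 0.77 [204. 263.]
holder [0.513 0.188 0.047] 0.58 [254. 277.]
holder [ 0.554 -0.135  0.07 ] 0.26 [281. 178.]
rod [0.516 0.18  0.164] 0.52 [253. 248.]
[... 279 characters left out ...]
-8.86977641]), 'dq': array([ 0.00076581, -0.03215128,  0.08238634,  0.10437661, -0.04888447,
        0.00328997,  0.06761273]), 'joint_efforts': array([ 6.28960115e-04, -6.20323706e+01, -2.18448445e+00, -2.49960279e+01,
        1.38997275e-02,  2.16950873e-03,  8.96939611e-06]), 'tool_pos': array([0.15147982, 0.60638395, 0.24829801]), 'eef_rot': array([[-9.70188325e-01,  2.42352250e-01, -9.26895770e-06],
       [ 2.42352249e-01,  9.70188323e-01,  6.90791561e-05],
       [ 2.57341235e-05,  6.47734380e-05, -9.99999998e-01]]), 'force': array([-0.52423795, -0.91489646,  1.08712965]), 'torque': array([-0.00727039,  0.01380446, -0.03502142]), 'finger_force': 0.0, 'finger_gap': 0.08532914889265199}
```

```bash
python3 - <<'E'
import cv2,numpy as np
a=cv2.imread("pics/top0.png")[100:300,100:420];b=cv2.imread("pics/side0.png")[90:350,120:400]
a=cv2.resize(a,None,fx=2.5,fy=2.5,interpolation=cv2.INTER_CUBIC);b=cv2.resize(b,None,fx=2.2,fy=2.2,interpolation=cv2.INTER_CUBIC)
cv2.imwrite("pics/a.png",a);cv2.imwrite("pics/b.png",b)
E
```

```text
(no output)
```

View pics/a.png

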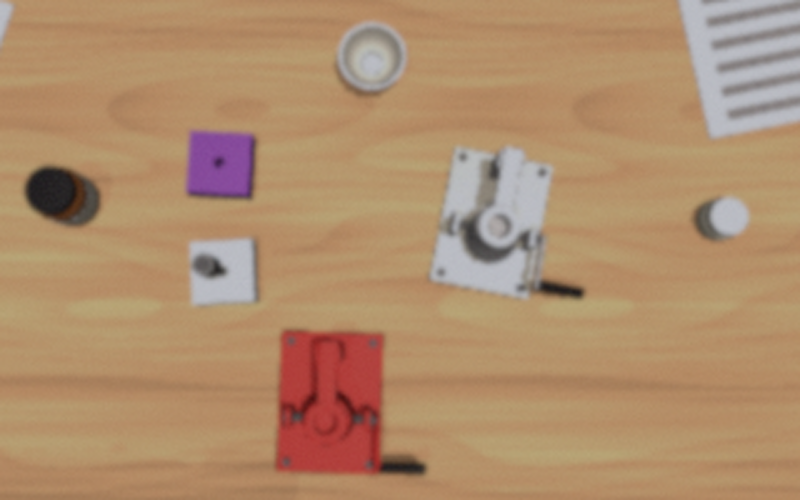

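View pics/b.png

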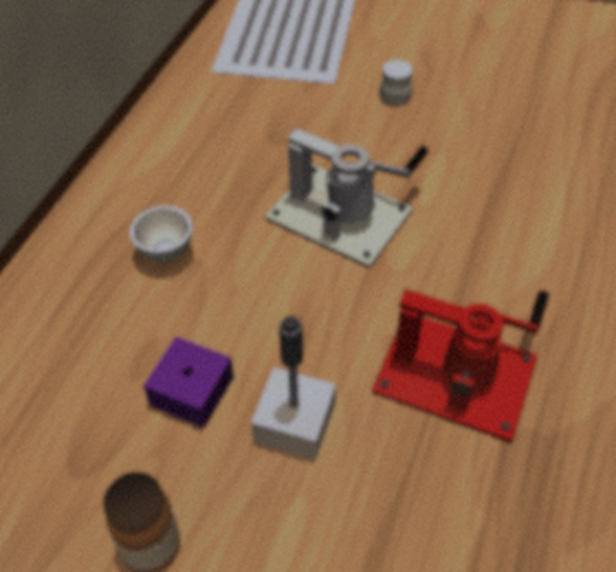

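```bash
cat > m.py <<'E'
from h import *
import sys
def meas(n):
    c=camera(n);P=cloud(c);f=c["frame"].astype(int);ok=c["z_map"]>0
    near=lambda x,y,r:np.hypot(P[...,0]-x,P[...,1]-y)<r
    mx,mn=f.max(2),f.min(2);grey=mx-mn<30
    S=near(.56,-.15,.16)&ok
    b=S&(abs(P[...,2]-.010)<.007)&grey&(mn>105)
    r=cv2.minAreaRect(P[b][:,:2].astype(np.float32)*1000);print(n,"plate",b.sum(),r,np.median(P[b][:,2]), cv2.boxPoints(r).round(0).tolist())
    g=S&(P[...,2]>.116)&(P[...,2]<.14);print("ring+arm",g.sum(),np.median(P[g],0).round(4),cv2.minAreaRect(P[g][:,:2].astype(np.float32)*1000))
    k=S&(mx<70)&(P[...,2]>.035)&(P[...,2]<.14);q=P[k];print("handle",k.sum())
    k=S&(mx<70)&near(.51,-.235,.06);q=P[k];print("handle",k.sum(),q.mean(0).round(4),q.min(0).round(4),q.max(0).round(4))
    h=near(.515,.175,.065)&ok;t=h&(abs(P[...,2]-.045)<.008)
    print("holder",t.sum(),cv2.minAreaRect(P[t][:,:2].astype(np.float32)*1000),np.median(P[t][:,2]))
    t=h&(P[...,2]>.13);q=P[t];print("rod",t.sum(),q.mean(0).round(4),q.min(0).round(4),q.max(0).round(4))
    return c,P
if __name__=="__main__":
    for n in ["top","side"]: meas(n)
E
python3 m.py
```

```text
top plate 1428 ((579.0072631835938, -149.2166290283203), (124.27613830566406, 169.26681518554688), 78.75817108154297) 0.010198780743994385 [[484.0, -194.0], [650.0, -227.0], [674.0, -105.0], [508.0, -72.0]]
ring+arm 349 [ 0.5897 -0.154   0.1219] ((596.5563354492188, -147.10455322265625), (46.23027038574219, 115.03799438476562), 86.74005889892578)
handle 70
handle 43 [ 0.4939 -0.2207  0.0756] [ 0.489  -0.244   0.0709] [ 0.5008 -0.1996  0.0809]
holder 545 ((515.9893798828125, 177.1388702392578), (74.83409881591797, 75.55760955810547), 2.9144909381866455) 0.04548127580893224
rod 86 [0.5151 0.1739 0.1891] [0.5046 0.1652 0.1371] [0.5261 0.1875 0.2086]
side plate 834 ((580.1981201171875, -147.96624755859375), (126.54640197753906, 168.28114318847656), 77.35594177246094) 0.01053225126889551 [[484.0, -191.0], [648.0, -228.0], [676.0, -105.0], [512.0, -68.0]]
ring+arm 287 [ 0.589  -0.1509  0.1218] ((599.491943359375, -151.83128356933594), (47.33599090576172, 114.5352783203125), 77.80292510986328)
handle 464
handle 41 [ 0.4955 -0.2211  0.0759] [ 0.4888 -0.2438  0.0681] [ 0.5026 -0.1963  0.0794]
holder 825 ((518.9412231445312, 177.12112426757812), (75.3448486328125, 76.79451751708984), 3.268965482711792) 0.04546427524015284
rod 234 [0.5163 0.1827 0.1769] [0.5066 0.167  0.1374] [0.5302 0.1905 0.2039]
```

```bash
cat > g.py <<'E'
from h import *
from scipy.spatial.transform import Rotation as R
def go(p,yaw=None,Rt=None):
    """normalised row to world TCP p with tool y at yaw deg, tool down"""
    s=get_state();R0=s["eef_rot"]
    if Rt is None:
        a=np.radians(yaw);y=np.array([np.cos(a),np.sin(a),0]);z=np.array([0,0,-1.]);Rt=np.stack([np.cross(y,z),y,z],1)
    d=R0.T@(np.array(p)-s["tool_pos"])/.25; r=R.from_matrix(R0.T@Rt).as_rotvec()/(np.pi/2)
    print("t",round(s["time"],2),"pos",s["tool_pos"].round(4),"F",s["force"].round(1),"gap",round(s["finger_gap"],4))
    print("row",np.r_[d,r].round(4).tolist())
E
python3 -m pendant '[-0.5,-0.18,-0.28,0,0,0.2, -0.956,-0.363,-0.28,0,0,0.49, -0.956,-0.363,-0.28,0,0,0.49, -0.956,-0.363,-0.28,0,0,0.49, -0.956,-0.363,-0.28,0,0,0.49, -0.956,-0.363,-0.28,0,0,0.49, -0.956,-0.363,-0.28,0,0,0.49, -0.956,-0.363,-0.28,0,0,0.49]' 50 20
python3 -c "
from g import *
go([.53,.22,.32],10)"
```

```text
time: 1.8
tool_pos: [0.3605, 0.461, 0.3181]
eef_rot: [[-0.53, 0.848, -0.001], [0.848, 0.53, 0.001], [0.001, -0.001, -1.0]]
force: [-0.3, -0.4, 0.3]
finger_gap: 0.05
finger_force: 0.0
t 1.8 pos [0.3605 0.461  0.3181] F [-0.3 -0.4  0.3] gap 0.05
row [-1.177, 0.0647, -0.0088, -0.0005, -0.0006, 0.2442]
```

```bash

python3 -m pendant '[-1,0.06,0,0,0,0.25, -1,0.06,0,0,0,0.25, -1,0.06,0,0,0,0.25, -1,0.06,0,0,0,0.25, -1,0.06,0,0,0,0.25, -1,0.06,0,0,0,0.25, -1,0.06,0,0,0,0.25, -1,0.06,0,0,0,0.25]'
python3 -c "
from g import *
go([.54,.02,.3],-11.8)"
```

```text
time: 2.6
tool_pos: [0.5046, 0.2586, 0.3178]
eef_rot: [[-0.167, 0.986, -0.002], [0.986, 0.167, 0.001], [0.001, -0.001, -1.0]]
force: [0.6, -0.3, -0.2]
finger_gap: 0.0497
finger_force: 0.0
t 2.6 pos [0.5046 0.2586 0.3178] F [ 0.6 -0.3 -0.2] gap 0.0497
row [-0.9649, -0.02, 0.0701, -0.001, -0.0006, 0.238]
```

```bash

python3 -m pendant '[-0.965,-0.02,0.07,0,0,0.238, -0.965,-0.02,0.07,0,0,0.238, -0.965,-0.02,0.07,0,0,0.238, -0.965,-0.02,0.07,0,0,0.238, -0.965,-0.02,0.07,0,0,0.238, -0.965,-0.02,0.07,0,0,0.238, -0.965,-0.02,0.07,0,0,0.238, -0.965,-0.02,0.07,0,0,0.238]'
python3 -c "
from g import *
go([.493,-.2246,.2],-11.8)"
```

```text
time: 3.4
tool_pos: [0.5403, 0.0202, 0.3006]
eef_rot: [[0.204, 0.979, -0.0], [0.979, -0.204, 0.001], [0.001, -0.001, -1.0]]
force: [0.8, -0.5, -0.3]
finger_gap: 0.0502
finger_force: 0.0
t 3.4 pos [0.5403 0.0202 0.3006] F [ 0.8 -0.5 -0.3] gap 0.0502
row [-0.9977, 0.0151, 0.4012, -0.0004, -0.0008, 0.0001]
```

```bash

python3 -m pendant '[-0.5,0,0,0,0,0, -0.997,0.015,0.2,0,0,0, -0.997,0.015,0.4,0,0,0, -0.997,0.015,0.4,0,0,0, -0.997,0.015,0.4,0,0,0, -0.997,0.015,0.4,0,0,0, -0.997,0.015,0.4,0,0,0, -0.997,0.015,0.4,0,0,0]'
python3 - <<'E'
from g import *
go([.493,-.2246,.071],-11.8)
from m import meas
for n in ["side","top"]:
    c,P=meas(n);u,v=px(c,[.5,-.22,.1]).astype(int)
    cv2.imwrite(f"pics/c_{n}.png",cv2.resize(c["frame"][max(v-75,0):v+60,u-80:u+80],None,fx=4,fy=4,interpolation=cv2.INTER_CUBIC))
E
```

```text
time: 4.2
tool_pos: [0.4931, -0.2254, 0.2006]
eef_rot: [[0.206, 0.978, -0.0], [0.978, -0.206, 0.001], [0.001, -0.0, -1.0]]
force: [0.6, 0.3, -0.2]
finger_gap: 0.0499
finger_force: 0.0
t 4.2 pos [ 0.4931 -0.2254  0.2006] F [ 0.6  0.3 -0.2] gap 0.0499
row [0.0023, -0.0007, 0.5186, -0.0003, -0.0008, -0.0012]
side plate 597 ((581.0822143554688, -143.92030334472656), (121.79847717285156, 167.72946166992188), 75.98284149169922) 0.010430221897575365 [[485.0, -183.0], [648.0, -223.0], [677.0, -105.0], [514.0, -65.0]]
ring+arm 286 [ 0.5885 -0.1509  0.1221] ((597.3408203125, -156.12509155273438), (47.449951171875, 111.14901733398438), 70.45624542236328)
handle 451
handle 3572 [ 0.4942 -0.1997  0.395 ] [ 0.4508 -0.2468  0.0138] [ 0.5566 -0.175   0.5621]
holder 825 ((519.2681884765625, 177.47715759277344), (76.22456359863281, 76.5728988647461), 2.9682655334472656) 0.045481979499156444
rod 232 [0.5163 0.1826 0.1769] [0.507  0.1681 0.1368] [0.5305 0.19   0.204 ]
top plate 1407 ((585.312744140625, -150.6094970703125), (123.18939208984375, 182.7257080078125), 78.6953125) 0.010238417832111546 [[484.0, -193.0], [663.0, -229.0], [687.0, -108.0], [508.0, -72.0]]
ring+arm 353 [ 0.5896 -0.1539  0.122 ] ((596.432373046875, -146.75967407226562), (46.1769905090332, 114.84342956542969), 87.37039947509766)
handle 43
handle 489 [ 0.5124 -0.2013  0.4544] [ 0.4567 -0.2705 -0.001 ] [ 0.554  -0.175   0.6051]
holder 542 ((516.0850830078125, 176.6640625), (74.77498626708984, 75.2375259399414), 1.731534719467163) 0.04534991210837769
rod 86 [0.5151 0.174  0.1888] [0.5046 0.165  0.1371] [0.5262 0.1871 0.2043]
```

View pics/c_side.png

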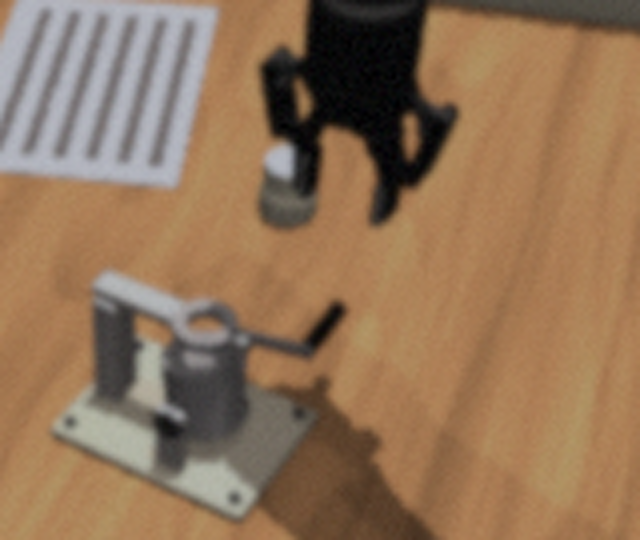

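```bash

python3 -m pendant '[0,0,0.2,0,0,0, 0,0,0.35,0,0,0, 0,0,0.45,0,0,0, 0,0,0.53,0,0,0, 0,0,0.53,0,0,0, 0,0,0.53,0,0,0, 0,0,0.53,0,0,0, 0,0,0.53,0,0,0]' 40
python3 -m pendant '[0,0,0,0,0,0, 0,0,0,0,0,0, 0,0,0,0,0,0, 0,0,0,0,0,0, 0,0,0,0,0,0, 0,0,0,0,0,0, 0,0,0,0,0,0, 0,0,0,0,0,0]' 8 25

```

```text
time: 5.1
tool_pos: [0.4931, -0.2274, 0.0697]
eef_rot: [[0.208, 0.978, 0.002], [0.978, -0.208, -0.001], [-0.0, 0.003, -1.0]]
force: [0.1, -0.5, -0.8]
finger_gap: 0.0397
finger_force: 0.0
time: 5.9
tool_pos: [0.4958, -0.2281, 0.0694]
eef_rot: [[0.208, 0.978, 0.007], [0.978, -0.208, -0.003], [-0.001, 0.007, -1.0]]
force: [8.5, 0.5, -1.9]
finger_gap: 0.0132
finger_force: 25.0
```

```bash
python3 -c "
import numpy as np
a=np.linspace(.2,3.2,25)
x=(55*(np.cos(.2)-np.cos(a))+np.minimum(3,np.arange(25)))/250; z=-55*(np.sin(a)-np.sin(.2))/250
for k in range(3): print([(round(x[i]-x[8*k],3),round(z[i]-z[8*k],3)) for i in range(8*k+1,8*k+9)])"
```

```text
[(np.float64(0.011), np.float64(-0.027)), (np.float64(0.026), np.float64(-0.052)), (np.float64(0.043), np.float64(-0.076)), (np.float64(0.059), np.float64(-0.098)), (np.float64(0.078), np.float64(-0.118)), (np.float64(0.1), np.float64(-0.135)), (np.float64(0.123), np.float64(-0.15)), (np.float64(0.148), np.float64(-0.161))]
[(np.float64(0.026), np.float64(-0.008)), (np.float64(0.053), np.float64(-0.013)), (np.float64(0.081), np.float64(-0.015)), (np.float64(0.108), np.float64(-0.013)), (np.float64(0.135), np.float64(-0.008)), (np.float64(0.161), np.float64(0.001)), (np.float64(0.186), np.float64(0.012)), (np.float64(0.209), np.float64(0.027))]
[(np.float64(0.021), np.float64(0.018)), (np.float64(0.04), np.float64(0.038)), (np.float64(0.056), np.float64(0.06)), (np.float64(0.069), np.float64(0.084)), (np.float64(0.08), np.float64(0.109)), (np.float64(0.087), np.float64(0.136)), (np.float64(0.09), np.float64(0.163)), (np.float64(0.09), np.float64(0.191))]
```

```bash

python3 -m pendant '[0,0.011,-0.027,0,0,0, 0,0.026,-0.052,0,0,0, 0,0.043,-0.076,0,0,0, 0,0.059,-0.098,0,0,0, 0,0.078,-0.118,0,0,0, 0,0.1,-0.135,0,0,0, 0,0.123,-0.15,0,0,0, 0,0.148,-0.161,0,0,0]'

```

```text
time: 6.7
tool_pos: [0.5225, -0.2338, 0.1092]
eef_rot: [[0.21, 0.978, -0.011], [0.978, -0.21, 0.005], [0.002, -0.011, -1.0]]
force: [-17.4, 6.4, 23.6]
finger_gap: 0.0128
finger_force: 26.6
```

```bash

python3 -m pendant '[0,0.026,-0.016,0,0,0, 0,0.053,-0.025,0,0,0, 0,0.081,-0.027,0,0,0, 0,0.108,-0.025,0,0,0, 0,0.108,-0.025,0,0,0, 0,0.108,-0.025,0,0,0, 0,0.108,-0.025,0,0,0, 0,0.108,-0.025,0,0,0]'

```

```text
time: 7.5
tool_pos: [0.5553, -0.2406, 0.1156]
eef_rot: [[0.208, 0.978, 0.002], [0.978, -0.208, -0.0], [0.0, 0.002, -1.0]]
force: [-0.7, 1.3, 5.0]
finger_gap: 0.0128
finger_force: 25.1
```

```bash
python3 - <<'E'
from h import *
c=camera("side");u,v=px(c,[.55,-.2,.1]).astype(int)
cv2.imwrite("pics/d.png",cv2.resize(c["frame"][max(v-75,0):v+60,u-80:u+80],None,fx=4,fy=4,interpolation=cv2.INTER_CUBIC))
E
```

```text
(no output)
```

View pics/d.png

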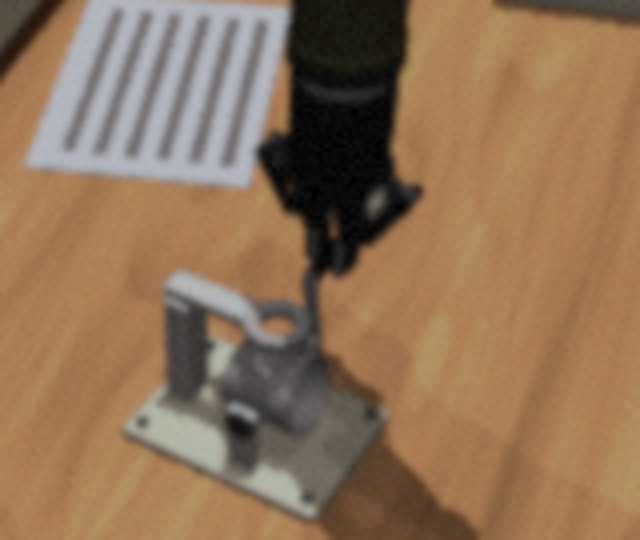

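```bash
python3 -m pendant '[0,0.022,0.005,0,0,0, 0,0.043,0.012,0,0,0, 0,0.065,0.02,0,0,0, 0,0.085,0.032,0,0,0, 0,0.104,0.045,0,0,0, 0,0.121,0.059,0,0,0, 0,0.136,0.074,0,0,0, 0,0.148,0.09,0,0,0]'

```

```text
time: 8.35
tool_pos: [0.5912, -0.2483, 0.0918]
eef_rot: [[0.209, 0.978, -0.0], [0.978, -0.209, 0.0], [0.0, -0.0, -1.0]]
force: [-3.0, 3.9, 5.2]
finger_gap: 0.013
finger_force: 26.7
```

```bash
python3 -m pendant '[0,0.012,0.02,0,0,0, 0,0.023,0.042,0,0,0, 0,0.031,0.065,0,0,0, 0,0.038,0.088,0,0,0, 0,0.042,0.112,0,0,0, 0,0.043,0.132,0,0,0, 0,0.043,0.145,0,0,0, 0,0.043,0.15,0,0,0]'

```

```text
time: 9.15
tool_pos: [0.6024, -0.2506, 0.0547]
eef_rot: [[0.208, 0.978, 0.002], [0.978, -0.208, -0.0], [0.0, 0.002, -1.0]]
force: [1.8, 4.0, 4.3]
finger_gap: 0.0132
finger_force: 29.1
```

```bash
python3 -m pendant '[0,0,0.012,0,0,0, 0,0,0.024,0,0,0, 0,0,0.024,0,0,0, 0,0,0.036,0,0,0, 0,0,0.036,0,0,0, 0,0,0.036,0,0,0, 0,0,0.036,0,0,0, 0,0,0.036,0,0,0]'
python3 - <<'E'
from h import *
c=camera("side");u,v=px(c,[.56,-.17,.08]).astype(int)
cv2.imwrite("pics/e.png",cv2.resize(c["frame"][max(v-60,0):v+50,u-70:u+70],None,fx=5,fy=5,interpolation=cv2.INTER_CUBIC))
E
```

```text
time: 9.95
tool_pos: [0.6025, -0.2513, 0.0502]
eef_rot: [[0.209, 0.978, 0.004], [0.978, -0.209, -0.001], [-0.0, 0.005, -1.0]]
force: [-7.8, 8.4, 34.3]
finger_gap: 0.0129
finger_force: 33.2
```

View pics/e.png

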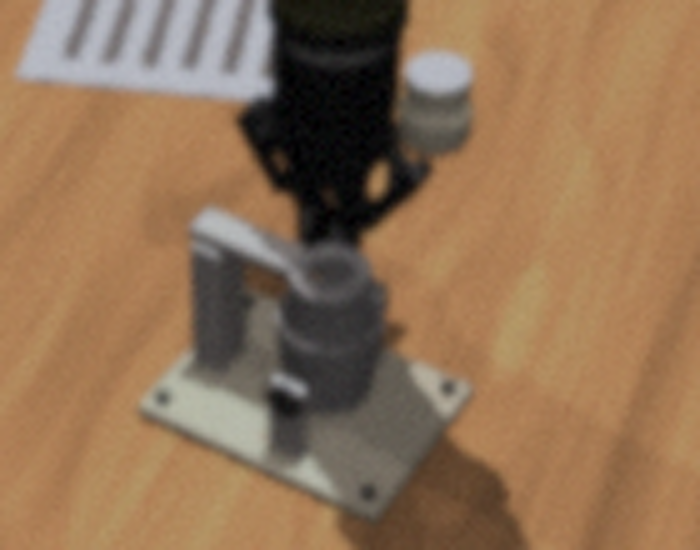

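```bash
python3 -m pendant '[0,0,-0.018,0,0,0, 0,0,-0.018,0,0,0, 0,0,-0.018,0,0,0, 0,0,-0.018,0,0,0, 0,0,-0.018,0,0,0, 0,0,-0.018,0,0,0, 0,0,-0.018,0,0,0, 0,0,-0.018,0,0,0]' 45
python3 -m pendant '[0,0,-0.1,0,0,0, 0,0,-0.25,0,0,0, 0,0,-0.4,0,0,0, 0,0,-0.6,0,0,0, 0,0,-0.8,0,0,0, 0,0,-0.96,0,0,0, 0,0,-0.96,0,0,0, 0,0,-0.96,0,0,0]'
python3 - <<'E'
from g import *
go([.55,.02,.3],8)
c=camera("side");u,v=px(c,[.56,-.17,.08]).astype(int)
print([ (np.round(d["position"],3),d["confidence"]) for d in recognise("crank_grip",c)[:2]])
cv2.imwrite("pics/f.png",cv2.resize(c["frame"][max(v-60,0):v+50,u-70:u+70],None,fx=5,fy=5,interpolation=cv2.INTER_CUBIC))
P=cloud(c)
for n in ["top"]:
    c=camera(n);P=cloud(c);f=c["frame"];k=(np.hypot(P[...,0]-.602,P[...,1]+.25)<.04)&(P[...,2]>.03)&(P[...,2]<.12);q=P[k];print(len(q),q.mean(0),q.min(0),q.max(0))
E
```

```text
time: 10.8
tool_pos: [0.6014, -0.2507, 0.0502]
eef_rot: [[0.209, 0.978, -0.0], [0.978, -0.209, -0.0], [-0.0, -0.0, -1.0]]
force: [-0.6, 0.5, 0.7]
finger_gap: 0.045
finger_force: 0.0
time: 11.6
tool_pos: [0.6016, -0.2509, 0.2913]
eef_rot: [[0.209, 0.978, 0.002], [0.978, -0.209, -0.001], [-0.0, 0.002, -1.0]]
force: [0.5, 1.0, -0.1]
finger_gap: 0.045
finger_force: 0.0
t 11.6 pos [ 0.6016 -0.2509  0.2913] F [ 0.5  1.  -0.1] gap 0.045
row [1.0165, -0.4279, -0.0358, 0.0014, 0.0004, -0.2227]
[(array([0.336, 0.065, 0.066]), 0.79), (array([ 0.572, -0.146,  0.064]), 0.7)]
98 [ 0.59945817 -0.23808882  0.06325003] [ 0.58714524 -0.26888895  0.0529118 ] [ 0.61176648 -0.21124417  0.07093446]
```

View pics/f.png

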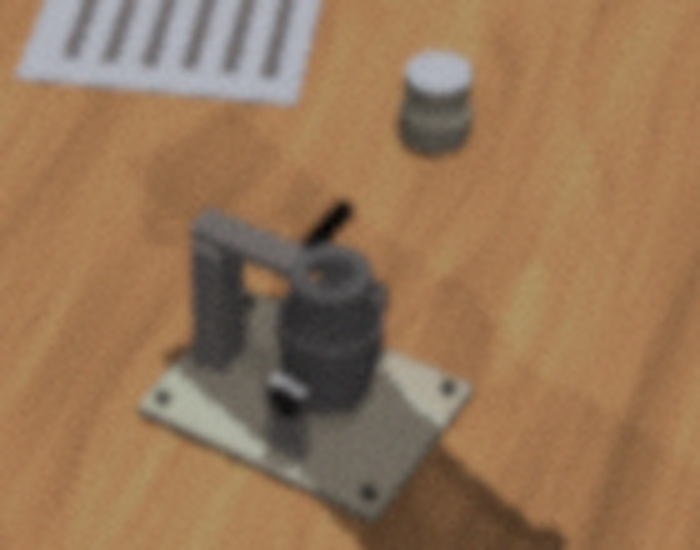

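```bash
python3 -m pendant '[1,-0.43,-0.08,0,0,-0.22, 1,-0.43,-0.08,0,0,-0.22, 1,-0.43,-0.08,0,0,-0.22, 1,-0.43,-0.08,0,0,-0.22, 1,-0.43,-0.08,0,0,-0.22, 1,-0.43,-0.08,0,0,-0.22, 1,-0.43,-0.08,0,0,-0.22, 1,-0.43,-0.08,0,0,-0.22]' 60
python3 - <<'E'
from g import *
go([.517,.177,.27],15)
E
```

```text
time: 12.55
tool_pos: [0.5481, 0.0162, 0.3093]
eef_rot: [[-0.136, 0.991, -0.002], [0.991, 0.136, -0.001], [-0.001, -0.002, -1.0]]
force: [1.3, -0.6, 0.2]
finger_gap: 0.0602
finger_force: 0.0
t 12.55 pos [0.5481 0.0162 0.3093] F [ 1.3 -0.6  0.2] gap 0.0602
row [0.6542, -0.0356, 0.1571, -0.0012, 0.0003, -0.0799]
```

```bash
python3 -m pendant '[0.65,-0.036,0.15,0,0,-0.08, 0.65,-0.036,0.15,0,0,-0.08, 0.65,-0.036,0.15,0,0,-0.08, 0.65,-0.036,0.15,0,0,-0.08, 0.65,-0.036,0.15,0,0,-0.08, 0.65,-0.036,0.15,0,0,-0.08, 0.65,-0.036,0.15,0,0,-0.08, 0.65,-0.036,0.15,0,0,-0.08]' 60
python3 - <<'E'
from g import *
go([.517,.177,.168],15)
c=camera("side");P=cloud(c)
h=(np.hypot(P[...,0]-.517,P[...,1]-.178)<.03)
for a,b in [(.06,.08),(.08,.1),(.1,.12),(.137,.155),(.155,.175),(.175,.195)]:
    q=P[h&(P[...,2]>a)&(P[...,2]<b)];print(a,len(q),q.mean(0).round(4),(q.max(0)-q.min(0)).round(4))
u,v=px(c,[.517,.177,.18]).astype(int)
cv2.imwrite("pics/g.png",cv2.resize(c["frame"][max(v-60,0):v+60,u-70:u+70],None,fx=5,fy=5,interpolation=cv2.INTER_CUBIC))
E
```

```text
time: 13.35
tool_pos: [0.5184, 0.1739, 0.273]
eef_rot: [[-0.255, 0.967, 0.001], [0.967, 0.255, -0.001], [-0.001, 0.0, -1.0]]
force: [-0.4, -0.3, -0.2]
finger_gap: 0.0599
finger_force: 0.0
t 13.35 pos [0.5184 0.1739 0.273 ] F [-0.4 -0.3 -0.2] gap 0.0599
row [0.0137, -0.0024, 0.42, 0.0003, 0.0005, -0.0027]
0.06 18 [0.5181 0.1795 0.0696] [0.0091 0.0067 0.0175]
0.08 18 [0.5183 0.1805 0.0903] [0.0083 0.0052 0.0182]
0.1 16 [0.5177 0.1806 0.1097] [0.0071 0.0051 0.0172]
0.137 44 [0.5151 0.1848 0.1466] [0.0233 0.0133 0.0166]
0.155 53 [0.5159 0.1846 0.165 ] [0.0219 0.018  0.0194]
0.175 70 [0.5156 0.1834 0.1862] [0.0234 0.0223 0.0191]
```

View pics/g.png

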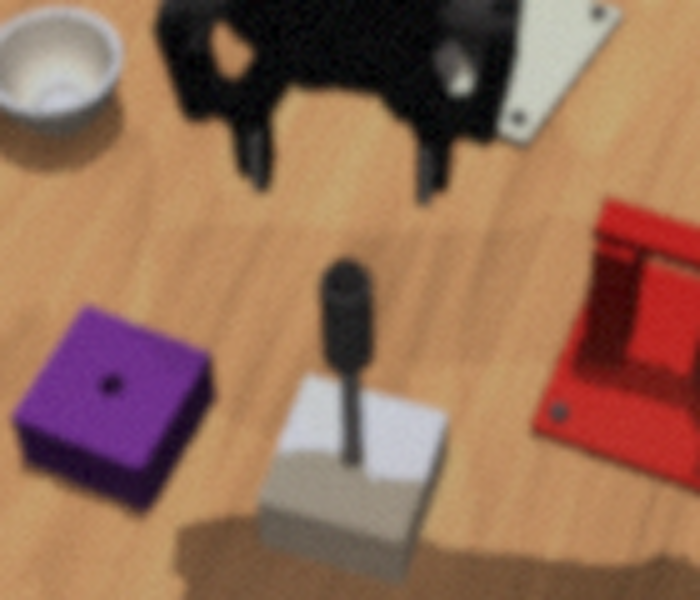

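```bash
python3 -m pendant '[0.012,-0.004,0,0,0,0, 0.012,-0.004,0.1,0,0,0, 0.012,-0.004,0.2,0,0,0, 0.012,-0.004,0.3,0,0,0, 0.012,-0.004,0.42,0,0,0, 0.012,-0.004,0.42,0,0,0, 0.012,-0.004,0.42,0,0,0, 0.012,-0.004,0.42,0,0,0]'
python3 -m pendant '[0,0,0,0,0,0, 0,0,0,0,0,0, 0,0,0,0,0,0, 0,0,0,0,0,0, 0,0,0,0,0,0, 0,0,0,0,0,0, 0,0,0,0,0,0, 0,0,0,0,0,0]' 18 50
```

```text
time: 14.2
tool_pos: [0.5168, 0.1789, 0.1694]
eef_rot: [[-0.258, 0.966, 0.002], [0.966, 0.258, 0.001], [0.0, 0.002, -1.0]]
force: [0.4, 0.0, 0.6]
finger_gap: 0.0602
finger_force: 0.0
time: 15.0
tool_pos: [0.5168, 0.1789, 0.1688]
eef_rot: [[-0.258, 0.966, 0.002], [0.966, 0.258, 0.001], [0.0, 0.003, -1.0]]
force: [0.4, 0.0, 6.0]
finger_gap: 0.0234
finger_force: 49.1
```

```bash
python3 -m pendant '[0,0,-0.08,0,0,0, 0,0,-0.16,0,0,0, 0,0,-0.24,0,0,0, 0,0,-0.32,0,0,0, 0,0,-0.42,0,0,0, 0,0,-0.52,0,0,0, 0,0,-0.62,0,0,0, 0,0,-0.66,0,0,0]'
cat > rod.py <<'E'
from g import *
def axis(ring=False):
    """fit the stem: per-height centres; both cameras, points below fingers"""
    s=get_state();t=s["tool_pos"];out={}
    for n in ["top","side"]:
        c=camera(n);P=cloud(c);cp=np.array(c["position"])
        z0=t[2]-.165
        h=(np.hypot(P[...,0]-t[0],P[...,1]-t[1])<.035)&(c["z_map"]>0)
        k=h&(P[...,2]>z0-.03)&(P[...,2]<z0+.118)
        q=P[k]
        if n=="side":
            # push surface point to axis: away from the camera horizontally by ~ r*pi/4
            d=q[:,:2]-cp[:2];d/=np.linalg.norm(d,axis=1)[:,None];q[:,:2]+=d*.0039
            A=np.c_[np.ones(len(q)),q[:,2]-z0]
            m=np.ones(len(q),bool)
            for _ in range(4):
                co=np.linalg.lstsq(A[m],q[m][:,:2],rcond=None)[0];e=np.linalg.norm(A@co-q[:,:2],axis=1);m=e<.007
            print(n,m.sum(),"zmin",np.sort(q[m][:,2])[:5].round(4),"tip xy",co[0].round(4),"lean mm/100mm",(co[1]*100).round(1),"at TCP",(co[0]+co[1]*.165).round(4), "res",e[m].mean().round(4))
    return c
if __name__=="__main__":
    axis();go([.55,.0,.34],0)
E
python3 rod.py
```

```text
time: 15.8
tool_pos: [0.5162, 0.1787, 0.3348]
eef_rot: [[-0.258, 0.966, 0.002], [0.966, 0.258, 0.001], [0.0, 0.002, -1.0]]
force: [1.0, -0.1, -1.0]
finger_gap: 0.0226
finger_force: 49.5
side 153 zmin [0.1725 0.1733 0.175  0.1753 0.1759] tip xy [0.5186 0.1758] lean mm/100mm [-0.3  0.5] at TCP [0.5181 0.1766] res 0.0029
t 15.9 pos [0.5162 0.1787 0.3336] F [-0.2 -0.2 -1.8] gap 0.0229
row [-0.7257, -0.0536, -0.026, 0.0011, -0.0003, 0.1662]
```

```bash
python3 -m pendant '[-0.73,-0.05,-0.04,0,0,0.17, -0.73,-0.05,-0.04,0,0,0.17, -0.73,-0.05,-0.04,0,0,0.17, -0.73,-0.05,-0.04,0,0,0.17, -0.73,-0.05,-0.04,0,0,0.17, -0.73,-0.05,-0.04,0,0,0.17, -0.73,-0.05,-0.04,0,0,0.17, -0.73,-0.05,-0.04,0,0,0.17]'
cat > ring.py <<'E'
from g import *
from scipy.optimize import minimize
from scipy.ndimage import gaussian_filter
def ring(n):
    c=camera(n);K=np.array(c["mtx"]);Rc=np.array(c["attitude"])
    # rectify depth-consistent map on plane z=.122: top face pixels => P z within 4 mm
    P=cloud(c);m=(abs(P[...,2]-.122)<.005)
    g=np.arange(-.045,.0451,.001);X,Y=np.meshgrid(.567+g,-.146+g,indexing="ij")
    W=np.stack([X,Y,np.full_like(X,.122)],-1)
    q=(W-np.array(c["position"]))@Rc@K.T;uv=(q[...,:2]/q[...,2:]).astype(np.float32)
    M=cv2.remap(m.astype(np.float32),uv[...,0],uv[...,1],cv2.INTER_LINEAR)
    a=np.radians(-11.8);best=[]
    for cx in np.arange(.555,.580,.0005):
        for cy in np.arange(-.158,-.134,.0005):
            dx,dy=X-cx,Y-cy;r=np.hypot(dx,dy);xs=dx*np.cos(a)+dy*np.sin(a)
            use=(xs<.010)&(r<.034)
            T=((r<.0245)&(r>.013))
            best.append((-abs(M-T)[use].mean(),cx,cy))
    best=np.array(sorted(best)[::-1][:15]);print(n,best[:,1:].mean(0).round(4),best[0])
if __name__=="__main__":
    ring("top");ring("side")
    go([.566,-.145,.34],-5)
E
python3 ring.py
```

```text
time: 16.7
tool_pos: [0.5506, 0.0008, 0.3421]
eef_rot: [[0.004, 1.0, -0.001], [1.0, -0.004, 0.001], [0.001, -0.001, -1.0]]
force: [0.1, -0.4, -1.0]
finger_gap: 0.0229
finger_force: 49.5
top [ 0.5635 -0.1454] [-0.07547926  0.5635     -0.1455    ]
side [ 0.5659 -0.1431] [-0.12320734  0.5655     -0.143     ]
t 16.8 pos [5.507e-01 4.000e-04 3.425e-01] F [-0.3  0.3 -1.2] gap 0.023
row [-0.5813, 0.0633, 0.0097, -0.0004, -0.0001, 0.053]
```

```bash
python3 -m pendant '[-0.2,0.02,-0.01,0,0,0.02, -0.4,0.04,-0.01,0,0,0.04, -0.575,0.058,-0.01,0,0,0.053, -0.575,0.058,-0.01,0,0,0.053, -0.575,0.058,-0.01,0,0,0.053, -0.575,0.058,-0.01,0,0,0.053, -0.575,0.058,-0.01,0,0,0.053, -0.575,0.058,-0.01,0,0,0.053]'
python3 - <<'E'
from rod import *
from ring import ring
c=axis();ring("side");ring("top")
u,v=px(c,[.565,-.145,.15]).astype(int)
a=cv2.resize(c["frame"][max(v-60,0):v+50,u-55:u+55],None,fx=5,fy=5,interpolation=cv2.INTER_CUBIC)
cv2.imwrite("pics/i.png",a)
s=get_state();print(s["tool_pos"],s["eef_rot"].round(4))
E
```

```text
time: 17.6
tool_pos: [0.5647, -0.1433, 0.3454]
eef_rot: [[0.087, 0.996, 0.0], [0.996, -0.087, 0.0], [0.0, 0.0, -1.0]]
force: [0.5, 0.0, -1.1]
finger_gap: 0.023
finger_force: 49.5
side 128 zmin [0.1825 0.1833 0.1835 0.1865 0.1865] tip xy [ 0.5656 -0.1461] lean mm/100mm [-0.6 -0.2] at TCP [ 0.5647 -0.1465] res 0.003
side [ 0.5659 -0.1434] [-0.11518785  0.5655     -0.143     ]
top [ 0.563  -0.1454] [-0.2518084  0.5635    -0.1455   ]
[ 0.5645711  -0.14425082  0.34536466] [[ 8.840e-02  9.961e-01  1.000e-04]
 [ 9.961e-01 -8.840e-02  0.000e+00]
 [ 0.000e+00  1.000e-04 -1.000e+00]]
```

View pics/i.png

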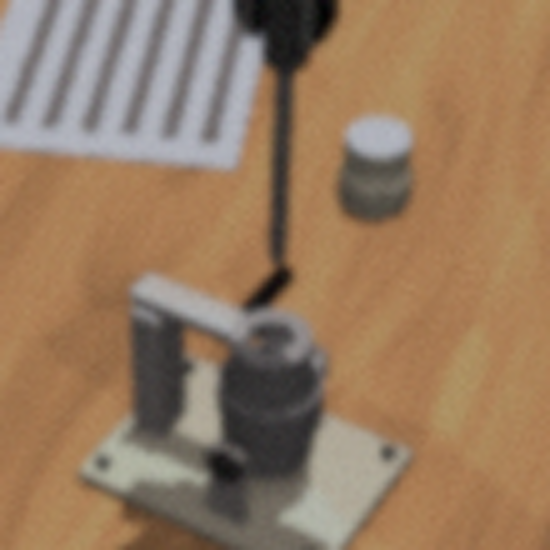

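```bash
python3 - <<'E'
from g import *
c=camera("side");K=np.array(c["mtx"])
def pr(p):
    q=K@(np.array(c["attitude"]).T@(np.array(p)-c["position"]));return q[:2]/q[2]
f=cv2.cvtColor(c["frame"],cv2.COLOR_BGR2GRAY).astype(float)
# stem centre columns
D=[]
for z in np.arange(.20,.29,.006):
    u,v=pr([.5655,-.1461,z]);r=f[int(round(v)),int(u)-12:int(u)+13];xs=np.arange(int(u)-12,int(u)+13)
    bg=np.median(np.r_[r[:6],r[-6:]]);wt=np.clip(bg-r-20,0,None)*(abs(xs-u)<7);D.append((wt@xs/wt.sum()-u))
print("stem minus predicted px",np.round(D,1),"px/mm x",(pr([.5755,-.1461,.2])-pr([.5655,-.1461,.2]))/10,"y",(pr([.5655,-.1361,.2])-pr([.5655,-.1461,.2]))/10)
print("ring pred",pr([.5655,-.1461,.122]))
P=cloud(c)
u,v=pr([.5655,-.1461,.122])
m=(P[...,2]>.1)&(P[...,2]<.13)&(np.hypot(P[...,0]-.565,P[...,1]+.146)<.04)
for vv in range(int(v)-6,int(v)+7):
    x=np.where(m[vv])[0];print(vv,x.min() if len(x) else None,x.max() if len(x) else None,f[vv,int(u)-14:int(u)+15].astype(int))
E
```

```text
stem minus predicted px [0.2 0.2 0.2 0.2 0.2 0.1 0.1 0.2 0.2 0.3 0.3 0.3 0.2 0.3 0.2] px/mm x [-0.3478025  -0.08322297] y [-0.12162446  0.22765215]
ring pred [279.34461469 161.30399777]
155 270 271 [173 172 170 168 167 161 150 133 102  69  61  69  74  94 110 131 141 139
 142 142 143 141 139 140 138 137 134 135 135]
156 268 282 [176 175 176 175 172 170 164 152 121 103  97 112 122 127 132 140 140 137
 141 143 141 140 140 138 138 136 134 133 134]
157 268 284 [167 170 175 177 174 173 169 161 141 132 127 133 133 130 130 133 135 135
 141 144 142 141 140 137 139 136 132 135 134]
158 267 285 [145 157 165 169 175 169 168 159 150 139 128 124 114 105 103 113 119 123
 134 141 143 142 140 139 138 134 132 134 133]
159 267 286 [110 121 138 153 161 165 159 155 146 136 112  90  77  76  73  78  88  97
 121 138 143 141 139 136 138 134 135 135 135]
160 267 286 [ 98  96 102 116 129 142 144 142 141 126  92  68  61  60  64  66  72  78
 104 131 144 139 139 139 136 133 131 136 132]
161 267 287 [115 109  95  89  93 107 119 121 122 111  88  77  70  66  67  67  73  79
  96 127 143 139 133 136 132 131 129 132 131]
162 269 287 [123 121 112  97  88  88  94  96 101  96  97  89  83  76  71  75  79  91
 112 133 139 136 122 129 126 130 129 134 134]
163 271 287 [128 123 118 108 102  92  82  84  89  90  94  90  78  71  77  78  94 113
 130 137 136 122 114 117 121 125 132 136 134]
164 271 286 [129 123 118 115 107  92  77  71  83  84  89  83  78  70  79  80  98 125
 138 136 126 107 102 115 125 121 133 133 135]
165 271 286 [134 127 121 114 104  86  66  61  72  79  83  86  81  81  83  83  92 107
 124 121 102  93 105 121 122 119 127 135 136]
166 272 286 [147 140 133 118  92  71  58  51  55  68  75  76  78  76  82  81  80  88
  95  88  72  72 103 122 124 116 126 135 139]
167 273 285 [158 157 149 118  84  57  48  44  45  56  64  62  66  68  69  69  66  68
  69  62  55  57  83 107 108 109 126 134 139]
```

```bash
python3 -m pendant '[0,0,0.05,0,0,0, 0,0,0.1,0,0,0, 0,0,0.15,0,0,0, 0,0,0.18,0,0,0, 0,0,0.2,0,0,0, 0,0,0.2,0,0,0, 0,0,0.2,0,0,0, 0,0,0.2,0,0,0]'
python3 - <<'E'
from rod import *
c=axis();s=get_state();print(s["tool_pos"],s["force"])
u,v=px(c,[.565,-.145,.125]).astype(int)
cv2.imwrite("pics/j.png",cv2.resize(c["frame"][v-30:v+30,u-30:u+30],None,fx=9,fy=9,interpolation=cv2.INTER_CUBIC))
E
```

```text
time: 18.65
tool_pos: [0.5648, -0.1448, 0.2959]
eef_rot: [[0.089, 0.996, 0.001], [0.996, -0.089, -0.0], [-0.0, 0.001, -1.0]]
force: [0.5, -0.8, -1.5]
finger_gap: 0.0229
finger_force: 49.5
side 117 zmin [0.1322 0.1352 0.1362 0.1369 0.1375] tip xy [ 0.5657 -0.1477] lean mm/100mm [-0.2 -0. ] at TCP [ 0.5653 -0.1477] res 0.0031
[ 0.56471594 -0.14478684  0.29575324] [ 0.58052594 -0.39734473 -1.28345744]
```

View pics/j.png

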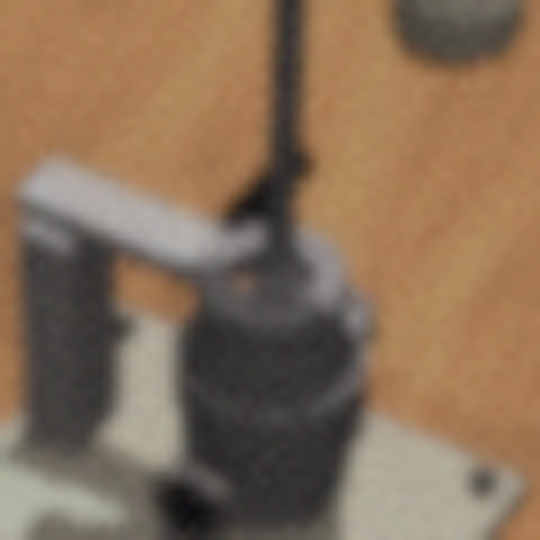

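```bash
python3 -m pendant '[0.0045,0.0056,0,0,0,0, 0.0045,0.0056,0,0,0,0, 0.0045,0.0056,0,0,0,0, 0.0045,0.0056,0,0,0,0, 0.0045,0.0056,0.02,0,0,0, 0.0045,0.0056,0.02,0,0,0, 0.0045,0.0056,0.02,0,0,0, 0.0045,0.0056,0.02,0,0,0]'
python3 - <<'E'
from rod import *
for i in range(3): c=axis()
s=get_state();print(s["tool_pos"],s["force"])
u,v=px(c,[.565,-.145,.125]).astype(int)
f=cv2.cvtColor(c["frame"],cv2.COLOR_BGR2GRAY)
for r in range(v-14,v+6): print(r,f[r,u-14:u+16])
print(u)
E
```

```text
time: 19.55
tool_pos: [0.566, -0.1437, 0.2903]
eef_rot: [[0.089, 0.996, -0.0], [0.996, -0.089, -0.0], [-0.0, -0.0, -1.0]]
force: [0.1, -0.5, -1.6]
finger_gap: 0.0227
finger_force: 49.5
side 115 zmin [0.1286 0.129  0.1294 0.1344 0.1347] tip xy [ 0.5672 -0.1466] lean mm/100mm [-0.9  0.1] at TCP [ 0.5657 -0.1465] res 0.0031
side 114 zmin [0.1316 0.1322 0.1337 0.1347 0.1354] tip xy [ 0.5673 -0.1469] lean mm/100mm [-1.   0.2] at TCP [ 0.5657 -0.1465] res 0.0031
side 116 zmin [0.1274 0.1285 0.1297 0.1326 0.1334] tip xy [ 0.5673 -0.1468] lean mm/100mm [-0.8 -0.4] at TCP [ 0.5659 -0.1474] res 0.0031
[ 0.56604568 -0.14372937  0.2903604 ] [ 0.34916091  0.14471718 -0.7541628 ]
147 [143 144 140 138 135 130 128 127 128 132 129 134 121  90  61  49  55  79
 109 131 136 142 143 143 143 145 143 137 137 136]
148 [139 140 142 138 133 131 124 126 128 129 134 130 121  87  59  46  39  50
  92 123 138 142 141 143 146 143 141 137 133 131]
149 [139 139 136 136 130 128 128 128 128 129 133 126 108  81  61  42  38  48
  80 124 140 142 147 146 141 143 140 134 134 128]
150 [142 138 137 135 133 131 127 130 129 128
[... 1418 characters left out ...]
 63  72  81
  98 126 139 140 137 137 138 132 132 134 134 135]
162 [124 122 113  96  89  84  86  86  87  90  93  93  83  75  72  77  74  90
 111 133 141 134 126 129 131 131 130 133 136 139]
163 [132 124 119 109 105  92  81  85  89  89  91  92  76  73  76  74  83  99
 121 134 134 122 112 119 129 130 134 137 142 140]
164 [131 129 121 114 110  96  77  72  82  86  88  86  75  78  76  76  75  95
 114 122 123 109 107 114 125 122 129 135 138 137]
165 [137 131 122 117 106  89  67  65  69  80  85  82  83  82  82  78  82  82
  86  88  90  89 107 122 124 119 131 141 139 142]
166 [151 147 134 119 102  69  57  51  59  66  74  78  78  79  81  79  76  74
  70  67  67  76 104 127 126 117 126 136 142 143]
279
```

```bash
python3 -m pendant '[0,0,0.03,0,0,0, 0,0,0.06,0,0,0, 0,0,0.09,0,0,0, 0,0,0.12,0,0,0, 0,0,0.15,0,0,0, 0,0,0.18,0,0,0, 0,0,0.2,0,0,0, 0,0,0.2,0,0,0]'
python3 - <<'E'
from rod import *
go([.566,-.1437,.209],-5.1)
for n in ["top","side"]:
    c=camera(n)
    u,v=px(c,[.565,-.145,.125]).astype(int)
    f=cv2.resize(c["frame"][v-30:v+30,u-30:u+30],None,fx=7,fy=7,interpolation=cv2.INTER_CUBIC)
    a=f if n=="top" else np.hstack([a,f])
cv2.imwrite("pics/k.png",a)
E
```

```text
time: 20.65
tool_pos: [0.5657, -0.1436, 0.2394]
eef_rot: [[0.089, 0.996, -0.001], [0.996, -0.089, 0.0], [0.0, -0.001, -1.0]]
force: [0.5, 0.4, -1.5]
finger_gap: 0.023
finger_force: 49.5
t 20.65 pos [ 0.5657 -0.1436  0.2394] F [ 0.5  0.4 -1.5] gap 0.023
row [-0.0002, 0.0015, 0.1216, -0.0009, -0.0001, -0.0002]
```

View pics/k.png

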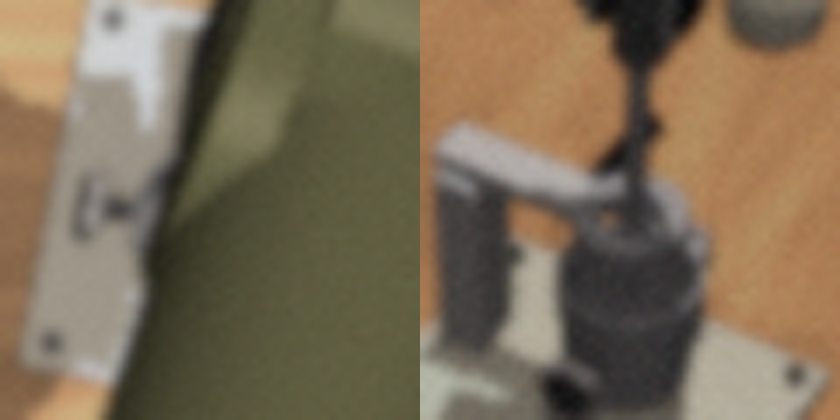

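```bash
python3 -m pendant '[0,0.001,0.03,0,0,0, 0,0.001,0.06,0,0,0, 0,0.001,0.09,0,0,0, 0,0.001,0.11,0,0,0, 0,0.001,0.121,0,0,0, 0,0.001,0.121,0,0,0, 0,0.001,0.121,0,0,0, 0,0.001,0.121,0,0,0]'
python3 - <<'E'
from g import *
go([.566,-.1437,.209],-5.1)
for i in range(2):
    c=camera("side");P=cloud(c);cp=np.array(c["position"])
    k=(np.hypot(P[...,0]-.566,P[...,1]+.146)<.02)&(P[...,2]>.132)&(P[...,2]<.168);q=P[k]
    d=q[:,:2]-cp[:2];d/=np.linalg.norm(d,axis=1)[:,None];q=q[:,:2]+d*.0039
    print("stem",len(q),np.median(q,0).round(4))
    k=(np.hypot(P[...,0]-.566,P[...,1]+.146)<.03)&(P[...,2]>.171)&(P[...,2]<.186)
    # handle lower edge: sideways points wider than stem
    lat=(P[...,0]-.566)*.95+(P[...,1]+.146)*.3
    e=P[(abs(abs(lat)-.0085)<.002)&(np.hypot(P[...,0]-.566,P[...,1]+.146)<.02)&(P[...,2]>.13)&(P[...,2]<.2)][:,2]
    print("handle low edge z",np.sort(e)[:6].round(4))
    t=P[(abs(P[...,2]-.122)<.0025)&(np.hypot(P[...,0]-.566,P[...,1]+.146)<.027)]
    xs=(t[:,0]-.566)*.979-(t[:,1]+.146)*.204; ys=(t[:,0]-.566)*.204+(t[:,1]+.146)*.979
    print("ring ys range",np.percentile(ys,[1,3,97,99]).round(4),"xs min",np.percentile(xs,[1,3]).round(4))
f=cv2.cvtColor(c["frame"],cv2.COLOR_BGR2GRAY)
for r in range(154,168): print(r,f[r,265:295])
E
```

```text
time: 21.55
tool_pos: [0.5664, -0.1438, 0.2103]
eef_rot: [[0.089, 0.996, 0.001], [0.996, -0.089, -0.0], [-0.0, 0.001, -1.0]]
force: [0.1, -0.7, -0.5]
finger_gap: 0.0227
finger_force: 49.5
t 21.55 pos [ 0.5664 -0.1438  0.2103] F [ 0.1 -0.7 -0.5] gap 0.0227
row [0.0004, -0.0018, 0.0054, 0.0004, 0.0001, -0.0002]
stem 31 [ 0.5668 -0.1464]
handle low edge z [0.1801 0.1811 0.1815 0.1838 0.1842 0.1855]
ring ys range [-0.0224 -0.0211  0.0241  0.0249] xs min [-0.0218 -0.021 ]
stem 32 [ 0.5669 -0.1471]
handle low edge z [0.1806 0.182  0.1828 0.1828 0.1851 0.1864]
ring ys range [-0.0218 -0.0206  0.024   0.0244] xs min [-0.0228 -0.0221]
154 [175 170 168 164 158 152 142 127 105  68  41  33  36  44  49  63  98 131
 141 140 145 146 144 145 142 138 140 137 137 137]
155 [177 169 171 168 169 164 155 135 106  73  57  62  61  56  55  66 100 132
 142 142 141 144 142 145 142 139 134 137 137 140]
156 [171 167 158 160 165 169 165 151 124  98  97  99  91  70  57  71 105 134
 140 147 144 141 142 142 141 140 136 137 135 139]
157 [154 146 130 134 144 153 162 148 128 115 111 111  97  72  57  73 106 132
 145 145 
[... 610 characters left out ...]
 53  59  69  78
  78  95 114 127 127 134 130 137 132 135 136 144]
163 [131 130 120 111 104  93  81  83  85  87  92  86  70  54  52  56  75  86
  83  85 103 111 112 122 130 130 134 138 141 141]
164 [133 128 120 117 111  97  78  72  81  89  87  80  71  66  61  64  75  84
  79  75  81  91 106 113 125 127 130 138 141 143]
165 [138 129 124 116 111  91  66  63  70  82  87  84  81  75  68  73  75  75
  77  70  68  83 106 124 126 122 130 139 143 142]
166 [150 146 133 118  99  74  54  52  58  71  73  79  83  75  75  75  71  69
  65  62  59  73 107 128 126 118 128 141 143 143]
167 [162 162 150 121  87  61  49  48  51  57  63  65  63  68  70  65  63  57
  56  54  52  59  85 108 111 112 127 143 142 143]
```

```bash
python3 -m pendant '[0.003,0,0.003,0,0,0, 0.003,0,0.005,0,0,0, 0.003,0,0.005,0,0,0, 0.003,0,0.005,0,0,0, 0.003,0,0.005,0,0,0, 0.003,0,0.005,0,0,0, 0.003,0,0.005,0,0,0, 0.003,0,0.005,0,0,0]'
python3 -m pendant '[0,0,0,0,0,0, 0,0,0,0,0,0, 0,0,0,0,0,0, 0,0,0,0,0,0, 0,0,0,0,0,0, 0,0,0,0,0,0, 0,0,0,0,0,0, 0,0,0,0,0,0]'
python3 - <<'E'
from bench import *
import numpy as np
s=get_state();print(s["tool_pos"].round(4),abs(s["dq"]).max(),s["force"])
if s["tool_pos"][2]<.2115 and s["tool_pos"][2]>.206 and np.abs(s["force"]).max()<4: print(hand_in())
E
```

```text
time: 22.45
tool_pos: [0.5663, -0.143, 0.2088]
eef_rot: [[0.089, 0.996, -0.0], [0.996, -0.089, -0.0], [-0.0, -0.0, -1.0]]
force: [0.5, 0.3, -1.1]
finger_gap: 0.0228
finger_force: 49.5
time: 23.25
tool_pos: [0.5663, -0.143, 0.2088]
eef_rot: [[0.089, 0.996, 0.0], [0.996, -0.089, -0.0], [-0.0, 0.0, -1.0]]
force: [0.5, 0.5, -1.6]
finger_gap: 0.0227
finger_force: 49.5
[ 0.5663 -0.143   0.2088] 0.07375437371607621 [ 0.48486329  0.49231919 -1.58666415]
the job is handed in; nothing more can be done
None
```

The job is handed in at about 23 s: the cup is mouth-up against its stop, and the arm holds the rod still and upright in the guide ring, about 1 mm off centre by my estimate, its tip about 12 mm above the cup floor by arm position; I saw no sign of contact in the wrist force or pictures.

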